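Draw the display lamp out to its next hole and light it

TASK

The little display lamp should light the spearman who stands on the hex tiles. Squeeze the spring button on its arm in, gently, and draw the lamp out until the button pops through the next hole, then let go and press the switch on top of the lamp right down. The tube is thin and the stand light: do not squeeze hard or drag or rock the stand, and leave the miniatures and other things where they are.

Things in the scene. Friction and masses are not known exactly. Their poses are not given: they have to be found in the camera images.
- stand: Lamp stand, loose, 1.8 kg: dark steel foot 120 x 140 x 12 mm; post 45 mm from its centre towards +y; level arm from the post over the foot towards -y, axis 140 mm above the shelf: dark inner tube, fixed, in a bright sleeve that carries the lamp. Origin: centre of underside; x across the arm to the button's side, y from lamp to post, z up. 8 N along the arm or down on the lamp can tip it.
- sleeve_mid (a point): On the axis of the aluminium sleeve (22 x 22 mm, 138 mm long, wall 1.5 mm), in line with the hole the button is in at the start; moves with the sleeve. Lamp end of the sleeve 40 mm from here, post end 98 mm. Axes as the stand's. Holes 11.5 mm wide in its +x face: one here, two more towards +y, some 4 cm apart. A grip over about 25 N dents it.
- button_tip (a point): Nose of the spring button, a round-nosed steel pin, 10 mm thick, in the fixed inner tube, at axis height; 5 mm proud of the sleeve's +x face, it blocks the sleeve. Held flush (3 N, e.g. one pad on it, the other opposite), a pull of 2 to 5 N along -y drives it under the wall; the sleeve then runs at 1 to 2 N to the next hole, where it pops out and stops the sleeve firmly.
- button (a joint): How far the button is pressed in: 0 = popped right out, 0.005 = flush with the sleeve's face, about 0.0065 = under the sleeve's wall (m).
- sleeve (a joint): How far the sleeve has been drawn out: 0 = at the start, grows as the lamp moves away from the post (along the stand's -y) (m).
- lamp (a point): Centre of the lamp, a white round puck 60 mm in diameter and 28 mm high on the end of the sleeve, level with the arm; its top is 150 mm above the shelf. 75 mm from sleeve_mid towards the stand's -y.
- switch_top (a point): Centre of the top of the lamp's push switch, a grey round cap 20 mm in diameter on top of the puck that stands up 7 mm, 157 mm above the shelf. Pressed straight down.
- switch (a joint): How far the switch is pressed: 0 = up, 0.003 = right down, which takes about 3.5 N; it comes up again by itself (m).
- stack_mid (a point): Centre of the stack of three beech hex tiles, 56 mm across the corners and 18 mm high; loose.
- spearman_mid (a point): Centre of the pewter-grey resin miniature with spear and round shield that stands on the hex tiles, base 29 mm, 52 mm high with its spear; loose; this point is 21 mm above its base.
- wizard_mid (a point): Centre of the miniature with a pointed hat and a staff, base 29 mm, 53 mm high; loose; 25 mm above its base.
- dwarf_mid (a point): Centre of the squat miniature with an axe, base 29 mm, 39 mm high; loose; 19 mm above its base.
- beast_mid (a point): Centre of the four-legged horned miniature, base 29 mm, 44 mm high; loose; 19 mm above its base.
- bitbox_mid (a point): Centre of the frosted plastic bit box with its clip-on lid, 79 x 119 x 41 mm; loose.
- tealight_mid (a point): Centre of the white battery tea light holder, a cup 66 mm in diameter and 36 mm high with a plastic flame; loose.
- paintpot_mid (a point): Centre of the closed paint pot, 35 mm in diameter, 38 mm high; loose.
There are look-alikes about, which are no part of the job. Leave any orange look-alike of the part that bears spearman_mid alone.

How it is judged:
By the outcome, as a careful person would: the job done as asked, in the order asked, and still so for the second after the job is handed in, with the robot touching nothing.
It also fails if it takes over 48 s, if anything falls off the work surface, if the arm or the gripper's body presses on something with over 40 N, if the wrist force passes 120 N, or if a joint passes its speed limit or range.

ROBOT

A 7-joint arm with a two-finger parallel gripper is mounted at the origin on the work surface. World frame = base frame: x ahead of the robot, y to its left, z up, the work surface at z = 0. Lengths are in mm, angles in rad, forces in N, time in s.
With the tool pointing down it reaches from about 400 to 875 mm from the base axis. Payload 19.3 kg.
Tool frame: the origin (TCP) lies midway between the tips of the shut fingers; the grasp point (between the pads) lies 19 mm behind it; z points along the fingers, y is the direction in which the jaws open and shut (so a half turn about z gives the same grasp; the last joint's range is limited). The gripper opens to 85 mm and grips with 20 to 120 N. Pads are 22 mm wide; open, the fingers measure 114 mm over their backs; the gripper's body (76 mm by 85 mm) begins 54 mm behind the grasp point. The pads swing forward as they close: fully open they stand 13 mm farther back than shut.
Start: joints at [-1.186, 0.521, -0.036, 1.599, 0.021, 1.021, -0.113], TCP at [274.568, 561.451, 231.291] pointing down, gripper open.
Joint ranges: [-2.91, 2.91], [-0.3, 2.13], [-1.5, 1.42], [0.17, 2.43], [-1.26, 4.41], [0.16, 1.93], [-2.52, 2.52]. Speed limits (rad/s): [1.89, 1.89, 2.39, 2.39, 3.01, 3.01, 3.01].

INTERFACE

Orientations are given as a rotation vector (axis times angle).
In Python, from plant import status, get_image, get_calibration, bot gives the robot as it stands.
- The arm moves only by the tool move_arm, never from a script. Its argument "rows" is one flat list of numbers, 7 for each row, row after row: the shift along the tool's x, y, z normalised to -1 to 1, where 1 is 0.75 m, then the turn, a rotation vector about the tool's x, y, z normalised to -1 to 1, where 1 is pi/2 rad, then the finger opening in mm, from 0 to 85.4. In form: [dx, dy, dz, ax, ay, az, jaw, dx, dy, dz, ax, ay, az, jaw, ...]. A call has 1 to 12 rows; each row is the pose to reach, as a shift and turn from the pose commanded when the call began, along the tool's axes at that moment; what a row does not reach only later rows make up. A row lasts 1/10 s, in which the tool goes at most 50 mm and 8.59 degrees, less where a joint would pass 70% of its speed; a pose out of reach is approached as far as the arm can. A call with a number of a shift or a turn outside -1 to 1 is refused whole. A call with a gripper value outside its range is refused whole. The fingers move at their own pace and stop on an object; "newtons" is the grip in N (left out, the last holds). Time passes only in rows, so rows that repeat a pose let the fingers close. It gives the time, the measured TCP pose, the force and the opening at its end, in the units of the state.
- status.read_state(): the state, without advancing time (a new reading comes with each control period).
- get_image(name): name is "side" or "top"; returns (picture, depth): 384x512x3 uint8, red, green, blue; 384x512 float32, mm along the optical axis (not along the pixel's ray), 0 where there is no reading.
- get_calibration(name): a dict with "fx", "fy", "cx", "cy" (pixels), "extrinsics" (4x4, takes a point from camera to world coordinates). Camera axes: x right, y down, z forward; pixel columns grow to the right and rows downward; lengths in mm; the calibration is good to about 2 mm. A picture is of the moment at which its call begins. get_calibration takes no time and is no camera call.
- bot.hand_in(): hands the job in, once; it reports no verdict.
The state is a dict: "time": time; "joints": joint angles; "qd": joint speeds; "effort": joint torques, N m; "ee_pos": TCP position; "tcp_rot": TCP orientation; "force": force on the tool from outside, world axes, zero at the start; "moment": the same for the moment, N m; "opening": finger opening in mm.
Only numpy, scipy, OpenCV 4.12 (cv2) and the standard library are available. Lean on these libraries where they do the work, as an engineer would, in place of code of your own. Each camera call takes 0.05 s, during which the arm holds its last target. There are 200 camera calls.

## Working session

There is one attempt and no reset: what is moved stays moved. The work goes in short steps, Python scripts to look and compute and a tool call to move; the robot and the scene stay as the last step left them, time stands still between calls to the robot, and variables do not carry over. Pictures are saved under pics/ and viewed, about 8 in all and at most 12, crops included, and the job is handed in when it is done.

Besides the shell and the picture viewer there is one more tool, called after "Call:" by a JSON object that holds its "op" and its "data", one argument or row to a line. move_arm: Moves the arm, as the interface text tells. Its arguments: {"type":"object","properties":{"rows":{"type":"array"},"newtons":{"type":"number"}},"required":["rows"]}

```bash
ls; mkdir -p pics; python3 - <<'E'
from plant import status,get_image,get_calibration
import cv2,numpy as np
print(status.read_state())
for n in("top","side"):
    im,d=get_image(n);c=get_calibration(n);print(n,c)
    cv2.imwrite(f"pics/{n}0.png",cv2.resize(im[:,:,::-1],(800,600)));np.savez(f"{n}0.npz",im=im,d=d)
E
```

```text
pics
{'time': 0.0, 'joints': array([-1.18622668,  0.52205662, -0.03633928,  1.59998244,  0.02119653,
        1.02107902, -0.11280454]), 'qd': array([ 5.42572962e-04, -7.19116392e-05, -1.13349250e-04, -1.04309165e-03,
       -5.06209544e-04, -9.12321281e-04, -5.69124423e-04]), 'effort': array([ 7.35191243e-04, -9.27146029e+01,  1.97998077e+00, -3.69913316e+01,
        1.78856822e-02,  8.16398504e-03, -5.44032582e-05]), 'ee_pos': array([274.41710479, 561.17301874, 230.70819431]), 'tcp_rot': array([-7.08178212e-01, -3.06054052e+00,  1.76726000e-03]), 'force': array([ 0.44834746, -0.47821382, -0.21115604]), 'moment': array([0.0176817 , 0.00601283, 0.02308969]), 'opening': 85.32978445111283}
top {'fx': 406.3461037811056, 'fy': 406.3461037811056, 'cx': 255.01909270549106, 'cy': 188.83892319169627, 'extrinsics': array([[-6.86460271e-03, -9.99415985e-01,  3.34748678e-02,
         5.10332852e+02],
       [-9.99909868e-01,  6.47403744e-03, -1.17618833e-02,
        -7.27290585e+01],
       [ 1.15382967e-02, -3.35525913e-02, -9.99370347e-01,
         1.02686859e+03],
       [ 0.00000000e+00,  0.00000000e+00,  0.00000000e+00,
         1.00000000e+00]])}
side {'fx': 374.91986247304726, 'fy': 374.91986247304726, 'cx': 250.49646493827626, 'cy': 193.7473727480131, 'extrinsics': array([[-7.58052010e-01, -5.04015877e-01,  4.13914418e-01,
         2.29885100e+02],
       [-6.52192267e-01,  5.84314665e-01, -4.82930243e-01,
         3.09672664e+02],
       [ 1.54824462e-03, -6.36038024e-01, -7.71656164e-01,
         7.54785186e+02],
       [ 0.00000000e+00,  0.00000000e+00,  0.00000000e+00,
         1.00000000e+00]])}
```

View pics/top0.png

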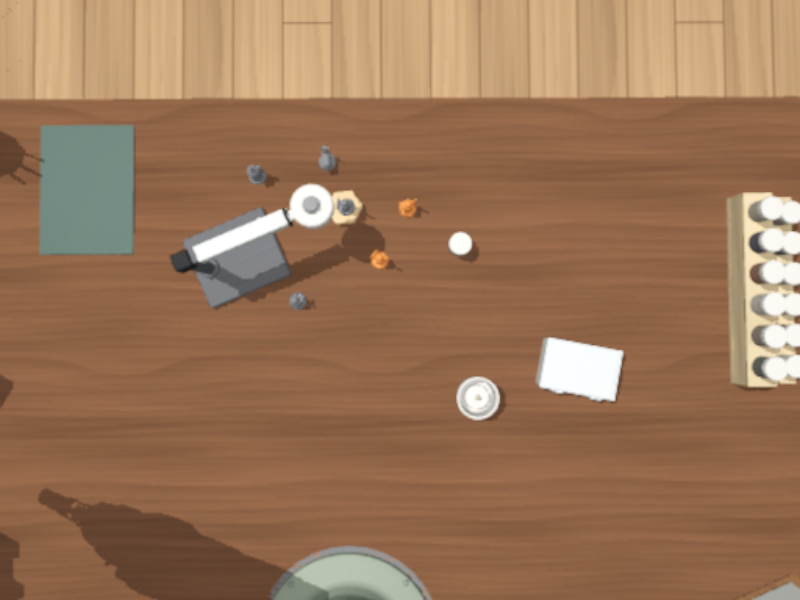

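View pics/side0.png

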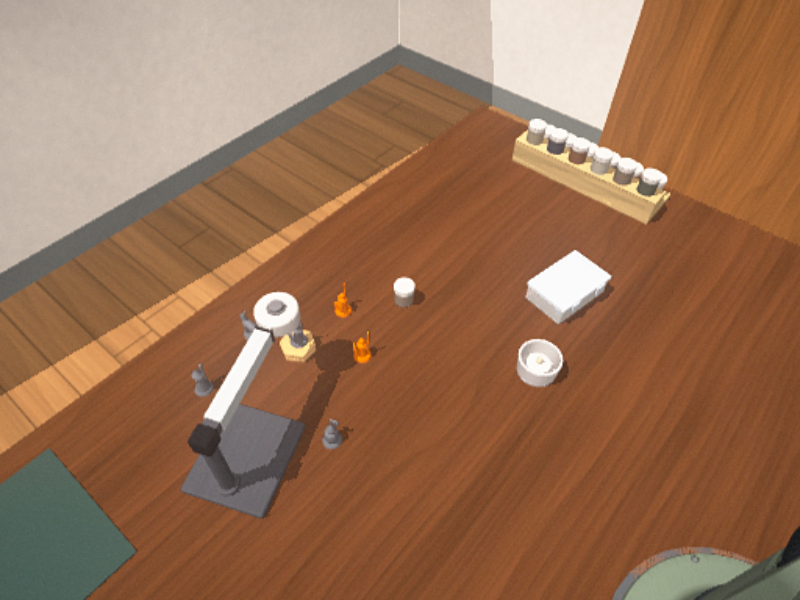

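The top view shows the stand at about (235,255). Its sleeve runs from (190,258) to (288,218), the lamp is at (311,206) and the tiles with the spearman are at (346,207). The button must be on the far (+X) side. I'll measure these.

```bash
cat > h.py <<'E'
import numpy as np,cv2
from plant import status,get_image,get_calibration
def ray(n,u,v,z):
    c=get_calibration(n);E=c["extrinsics"]
    d=E[:3,:3]@np.array([(u-c["cx"])/c["fx"],(v-c["cy"])/c["fy"],1]);o=E[:3,3]
    return o+d*(z-o[2])/d[2]
def proj(n,p):
    c=get_calibration(n);E=c["extrinsics"];q=E[:3,:3].T@(np.array(p)-E[:3,3])
    return np.array([c["fx"]*q[0]/q[2]+c["cx"],c["fy"]*q[1]/q[2]+c["cy"]])
def cloud(n,d):
    c=get_calibration(n);E=c["extrinsics"];v,u=np.mgrid[:384,:512]
    P=np.stack([(u-c["cx"])/c["fx"]*d,(v-c["cy"])/c["fy"]*d,d],-1)
    return P@E[:3,:3].T+E[:3,3]
E
python3 - <<'E'
from h import *
f=np.load("top0.npz");im,d=f["im"],f["d"]
P=cloud("top",d)
box=np.zeros((384,512),bool);box[80:210,95:235]=1
# sleeve: bright & high
br=(im.min(2)>150)&box
n,l,s,c=cv2.connectedComponentsWithStats(br.astype(np.uint8))
for i in range(1,n):
    if s[i,4]>30:
        m=l==i;print(i,s[i],c[i],np.median(P[m],0),ray("top",*c[i],151))
hi=box&(P[...,2]>100);print("hi",hi.sum(),P[hi].min(0),P[hi].max(0))
sl=box&br&(abs(P[...,2]-151)<8)
cv2.imwrite("pics/c1.png",cv2.resize(im[100:190,100:240,::-1],None,fx=5.7,fy=5.7,interpolation=cv2.INTER_CUBIC))
f=np.load("side0.npz");im=f["im"]
cv2.imwrite("pics/c2.png",cv2.resize(im[170:340,100:240,::-1],None,fx=3.5,fy=3.5,interpolation=cv2.INTER_CUBIC))
a=cv2.imread("pics/c1.png");b=cv2.imread("pics/c2.png")
cv2.imwrite("pics/c1.png",a)
E
```

```text
3 [184 118  47  28 811] [203.29963009 131.25154131] [669.19834696  30.82713809 149.11191787] [665.07934262  28.02997946 151.        ]
4 [123 134  61  34 725] [152.73793103 150.45931034] [624.98560996 138.82842255 150.37704558] [623.94541173 137.06569464 151.        ]
hi 1713 [510.33285245 -72.72905848 101.91356374] [ 694.77724152  231.02475624 1026.86859238]
```

View pics/c1.png

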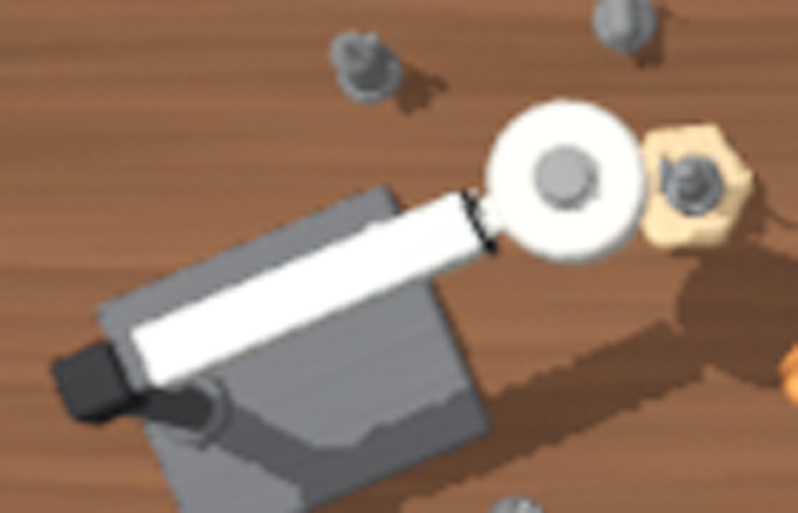

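The button shows as a small bump at crop (375,225) on the sleeve's upper (+x) edge. Next I'll compute the axis, the button and the tool turn.

```bash
python3 - <<'E'
from h import *
from scipy.spatial.transform import Rotation as R
f=np.load("top0.npz");im,d=f["im"],f["d"]
box=np.zeros((384,512),bool);box[80:210,95:235]=1
br=(im.min(2)>150)&box
n,l,s,c=cv2.connectedComponentsWithStats(br.astype(np.uint8))
m=(l==4).astype(np.uint8)
v,u=np.nonzero(m)
p=np.array([ray("top",a,b,151)[:2] for a,b in zip(u,v)])
c0=p.mean(0);w,V=np.linalg.eigh(np.cov((p-c0).T));e=V[:,1]; e=e if e[1]>0 else -e   # stand +y
x=np.array([e[1],-e[0]])
s_=(p-c0)@e;t=(p-c0)@x
print("c0",c0,"ydir",e,"xdir",x,"yaw",np.degrees(np.arctan2(e[1],e[0])),"len",np.ptp(s_),"wid",np.ptp(t))
for a in range(-75,75,5):
    k=(s_>=a)&(s_<a+5)
    if k.any():print(a,k.sum(),t[k].min().round(1),t[k].max().round(1))
lm=l==3;vv,uu=np.nonzero((l==3))
(cx,cy),r=cv2.minEnclosingCircle(np.stack([uu,vv],1).astype(np.float32))
print("lamp",ray("top",cx,cy,150),r)
g=box&(im.max(2)<190)&(im.min(2)>120)&(np.hypot(*(np.mgrid[:384,:512]-np.array([cy,cx])[:,None,None]))<8)
vv,uu=np.nonzero(g);print("switch",ray("top",uu.mean(),vv.mean(),157),len(uu))
L=ray("top",cx,cy,150)[:2];print("lamp in s,t",(L-c0)@e,(L-c0)@x)
st=status.read_state();print(R.from_rotvec(st["tcp_rot"]).as_matrix().round(4))
# spearman
h=im.astype(int);
tiles=box&(h[...,0]>190)&(h[...,0]-h[...,2]>50)&(h[...,1]>150)
vv,uu=np.nonzero(tiles);print("tiles",len(uu),ray("top",uu.mean(),vv.mean(),18))
# side sleeve check
for nm in("side",):
    g=np.load("side0.npz")
    print(proj(nm,[*L,150]),proj(nm,[*c0,151]))
E
```

```text
c0 [623.96269686 137.02867477] ydir [-0.38800708  0.92165639] xdir [0.92165639 0.38800708] yaw 112.83055089941605 len 134.8061490570562 wid 26.019646715986397
-70 15 -10.7 10.7
-65 26 -11.9 11.5
-60 26 -12.2 11.2
-55 26 -11.6 11.8
-50 25 -11.9 11.5
-45 28 -12.2 12.0
-40 26 -11.7 11.7
-35 28 -12.0 13.4
-30 27 -12.3 12.2
-25 26 -11.5 11.9
-20 27 -11.8 12.5
-15 27 -12.1 12.1
-10 28 -12.4 11.8
-5 27 -11.8 12.4
0 26 -12.1 12.1
5 27 -12.4 11.8
10 28 -11.9 12.6
15 27 -12.2 12.3
20 27 -12.5 12.0
25 27 -11.7 12.5
30 28 -12.3 12.2
35 27 -12.6 11.9
40 27 -11.7 12.4
45 27 -12.0 12.1
50 27 -12.3 11.8
55 29 -12.6 12.4
60 27 -12.1 12.1
65 9 -8.4 10.1
lamp [659.23193555  20.15637214 150.        ] 23.345335006713867
switch [659.79293213  25.84788082 157.        ] 44
lamp in s,t -121.40081911996445 -12.841161769832045
[[-8.984e-01  4.393e-01 -4.000e-04]
 [ 4.393e-01  8.984e-01 -1.000e-03]
 [-1.000e-04 -1.000e-03 -1.000e+00]]
tiles 204 [686.88992054   1.02836666  18.        ]
[184.72024722 193.31716399] [152.04684239 238.23362797]
```

View pics/c2.png

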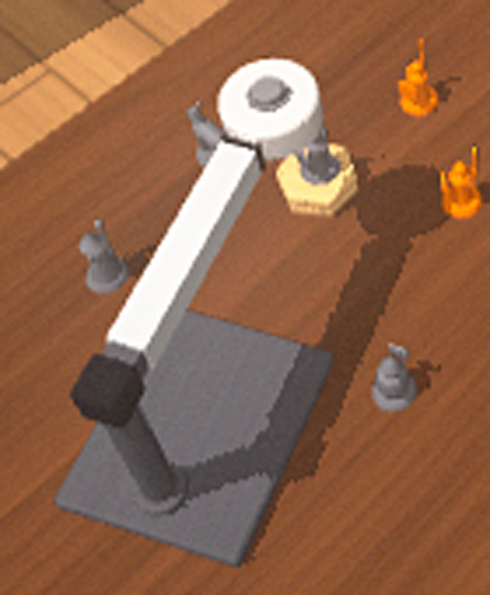

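The pictures agree that the lamp just reaches the tile's near edge, the wizard is to its left and the dwarf is in front. The button is at about (636,109) and the drawn-out lamp will be at about (680,4), next to the tiles at (687,1). I'll move to hover above the button.

Call:
{"op": "move_arm", "data": {
  "rows": [-0.697, -0.33, 0, 0, 0, 0.457, 50, -0.697, -0.33, 0, 0, 0, 0.457, 50, -0.697, -0.33, 0, 0, 0, 0.457, 50, -0.697, -0.33, 0, 0, 0, 0.457, 50, -0.697, -0.33, 0, 0, 0, 0.457, 50, -0.697, -0.33, 0, 0, 0, 0.457, 50, -0.697, -0.33, 0, 0, 0, 0.457, 50, -0.697, -0.33, 0, 0, 0, 0.457, 50, -0.697, -0.33, 0, 0, 0, 0.457, 50, -0.697, -0.33, 0, 0, 0, 0.457, 50, -0.697, -0.33, 0, 0, 0, 0.457, 50, -0.697, -0.33, 0, 0, 0, 0.457, 50],
  "newtons": 20
}}

```text
time: 1.3
ee_pos: [637.1, 105.2, 231.0]
tcp_rot: [1.742, 2.613, -0.002]
force: [-0.9, -0.3, -0.4]
opening: 50.0
```

Call:
{"op": "move_arm", "data": {
  "rows": [0, 0, 0, 0, 0, 0, 46, 0, 0, 0, 0, 0, 0, 46, 0, 0, 0, 0, 0, 0, 46]
}}

```text
time: 1.6
ee_pos: [634.9, 110.6, 231.1]
tcp_rot: [-1.736, -2.617, -0.0]
force: [0.9, 0.9, 0.3]
opening: 46.0
```

Call:
{"op": "move_arm", "data": {
  "rows": [-0.002, 0.0033, 0.05, 0, 0, 0, 46, -0.002, 0.0033, 0.1, 0, 0, 0, 46, -0.002, 0.0033, 0.13, 0, 0, 0, 46, -0.002, 0.0033, 0.149, 0, 0, 0, 46, -0.002, 0.0033, 0.149, 0, 0, 0, 46, -0.002, 0.0033, 0.149, 0, 0, 0, 46, -0.002, 0.0033, 0.149, 0, 0, 0, 46]
}}

```text
time: 2.3
ee_pos: [639.0, 109.4, 121.0]
tcp_rot: [1.737, 2.616, 0.002]
force: [0.2, -0.6, -0.5]
opening: 46.1
```

```bash
python3 - <<'E'
from h import *
im,d=get_image("side")
a=cv2.resize(im[140:320,80:260,::-1],(600,600),interpolation=cv2.INTER_CUBIC)
cv2.imwrite("pics/s1.png",a);s=status.read_state();print(s["force"],s["ee_pos"],s["opening"])
E
```

```text
[ 0.11996447 -0.78246886  0.6718579 ] [638.95033707 109.32493082 120.95851313] 46.03162422564819
```

View pics/s1.png

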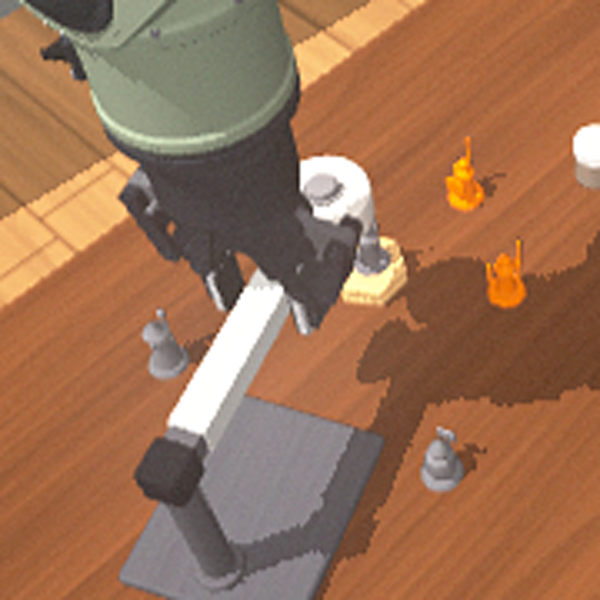

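The sleeve lies between the fingers with room on both sides. Now I'll find its plain (-x) face by touch: jaw at 34, creeping toward +x.

Call:
{"op": "move_arm", "data": {
  "rows": [0, 0, 0, 0, 0, 0, 34, 0, 0, 0, 0, 0, 0, 34, 0, 0, 0, 0, 0, 0, 34, 0, 0, 0, 0, 0, 0, 34, 0, 0, 0, 0, 0, 0, 34]
}}

```text
time: 2.85
ee_pos: [638.3, 109.0, 119.6]
tcp_rot: [1.738, 2.617, -0.0]
force: [0.0, -0.6, -0.0]
opening: 33.9
```

Call:
{"op": "move_arm", "data": {
  "rows": [0, 0.0013, 0, 0, 0, 0, 34, 0, 0.0013, 0, 0, 0, 0, 34, 0, 0.002, 0, 0, 0, 0, 34, 0, 0.002, 0, 0, 0, 0, 34]
}}

```text
time: 3.25
ee_pos: [639.7, 109.6, 119.5]
tcp_rot: [1.738, 2.617, -0.0]
force: [0.5, -0.1, 0.1]
opening: 34.0
```

Call:
{"op": "move_arm", "data": {
  "rows": [0, 0.0007, 0, 0, 0, 0, 34, 0, 0.0013, 0, 0, 0, 0, 34, 0, 0.0013, 0, 0, 0, 0, 34, 0, 0.0013, 0, 0, 0, 0, 34]
}}

```text
time: 3.65
ee_pos: [640.6, 110.0, 119.6]
tcp_rot: [1.738, 2.617, -0.0]
force: [-0.3, 0.2, 0.6]
opening: 33.8
```

Call:
{"op": "move_arm", "data": {
  "rows": [0, 0.0007, 0, 0, 0, 0, 34, 0, 0.0007, 0, 0, 0, 0, 34, 0, 0.0007, 0, 0, 0, 0, 34]
}}

```text
time: 3.95
ee_pos: [641.0, 110.2, 119.5]
tcp_rot: [-1.738, -2.617, 0.0]
force: [-0.1, 0.3, -0.9]
opening: 34.1
```

Call:
{"op": "move_arm", "data": {
  "rows": [0, 0.0007, 0, 0, 0, 0, 34, 0, 0.0007, 0, 0, 0, 0, 34, 0, 0.0007, 0, 0, 0, 0, 34]
}}

```text
time: 4.25
ee_pos: [641.6, 110.4, 119.6]
tcp_rot: [1.738, 2.617, 0.0]
force: [1.1, 0.1, -0.0]
opening: 34.1
```

Call:
{"op": "move_arm", "data": {
  "rows": [0, 0.0007, 0, 0, 0, 0, 34, 0, 0.0007, 0, 0, 0, 0, 34, 0, 0.0007, 0, 0, 0, 0, 34]
}}

```text
time: 4.55
ee_pos: [642.1, 110.6, 119.5]
tcp_rot: [1.738, 2.617, -0.0]
force: [-0.3, -0.7, -0.5]
opening: 33.7
```

Call:
{"op": "move_arm", "data": {
  "rows": [0, 0.0007, 0, 0, 0, 0, 34, 0, 0.0007, 0, 0, 0, 0, 34, 0, 0.0007, 0, 0, 0, 0, 34]
}}

```text
time: 4.85
ee_pos: [642.5, 110.8, 119.5]
tcp_rot: [-1.738, -2.617, 0.0]
force: [-0.5, -0.3, 0.0]
opening: 34.0
```

Call:
{"op": "move_arm", "data": {
  "rows": [0, 0.0007, 0, 0, 0, 0, 34, 0, 0.0007, 0, 0, 0, 0, 34, 0, 0.0007, 0, 0, 0, 0, 34]
}}

```text
time: 5.15
ee_pos: [642.5, 110.8, 119.5]
tcp_rot: [-1.738, -2.616, 0.001]
force: [-5.6, -2.7, 2.9]
opening: 34.0
```

```bash
python3 - <<'E'
from h import *
s=status.read_state();print(s["force"],s["ee_pos"],s["moment"],s["opening"])
E
```

```text
[-5.56144414 -2.67327869  2.92582197] [642.53164449 110.82321373 119.47847649] [-0.3369778   1.05274495  0.04722353] 33.965021791204656
```

Contact at t≈6.95 with a 34 mm opening puts the face at −10.05 and the sleeve centre at t≈0.95. I'll back off to centre and close in stages.

Call:
{"op": "move_arm", "data": {
  "rows": [0, -0.003, 0, 0, 0, 0, 34, 0, -0.006, 0, 0, 0, 0, 33, 0, -0.0086, 0, 0, 0, 0, 32, 0, -0.0086, 0, 0, 0, 0, 30, 0, -0.0086, 0, 0, 0, 0, 28, 0, -0.0086, 0, 0, 0, 0, 28, 0, -0.0086, 0, 0, 0, 0, 28]
}}

```text
time: 5.85
ee_pos: [637.3, 108.6, 119.6]
tcp_rot: [1.738, 2.617, 0.0]
force: [1.8, 0.8, -0.0]
opening: 28.2
```

Call:
{"op": "move_arm", "data": {
  "rows": [0, -0.0003, 0, 0, 0, 0, 26, 0, -0.0003, 0, 0, 0, 0, 25, 0, -0.0003, 0, 0, 0, 0, 24, 0, -0.0003, 0, 0, 0, 0, 24, 0, -0.0003, 0, 0, 0, 0, 24]
}}

```text
time: 6.35
ee_pos: [636.9, 108.4, 119.6]
tcp_rot: [1.738, 2.617, 0.0]
force: [2.7, 0.0, 0.6]
opening: 23.8
```

Call:
{"op": "move_arm", "data": {
  "rows": [0, 0, 0, 0, 0, 0, 23, 0, 0, 0, 0, 0, 0, 22, 0, 0, 0, 0, 0, 0, 21, 0, 0, 0, 0, 0, 0, 20, 0, 0, 0, 0, 0, 0, 20],
  "newtons": 20
}}

```text
time: 6.85
ee_pos: [637.0, 108.5, 119.6]
tcp_rot: [1.738, 2.617, 0.0]
force: [4.1, 0.9, 0.7]
opening: 21.6
```

```bash
python3 - <<'E'
from h import *
s=status.read_state();print(s["force"],s["ee_pos"],s["moment"],s["opening"])
E
```

```text
[4.1093185  0.93315991 0.74221079] [636.96262059 108.47144208 119.60632673] [ 0.24330271 -0.71783971  0.16647184] 21.57839610439319
```

Gripped at 21.6 mm. I'll relieve the 4 N side load, then begin the pull.

Call:
{"op": "move_arm", "data": {
  "rows": [0, 0.0004, 0, 0, 0, 0, 20, 0, 0.0004, 0, 0, 0, 0, 20, 0, 0.0004, 0, 0, 0, 0, 20]
}}

```text
time: 7.15
ee_pos: [637.0, 108.5, 119.6]
tcp_rot: [-1.738, -2.617, 0.0]
force: [0.2, 0.4, 4.5]
opening: 21.6
```

Call:
{"op": "move_arm", "data": {
  "rows": [-0.0007, 0, 0, 0, 0, 0, 20, -0.0007, 0, 0, 0, 0, 0, 20, -0.0007, 0, 0, 0, 0, 0, 20]
}}

```text
time: 7.45
ee_pos: [637.2, 108.1, 119.6]
tcp_rot: [-1.738, -2.617, 0.0]
force: [-0.7, 1.2, 5.3]
opening: 21.7
```

Call:
{"op": "move_arm", "data": {
  "rows": [-0.0003, 0, -0.0004, 0, 0, 0, 20, -0.0007, 0, -0.0004, 0, 0, 0, 20, -0.0007, 0, -0.0004, 0, 0, 0, 20]
}}

```text
time: 7.75
ee_pos: [637.4, 107.6, 119.6]
tcp_rot: [-1.738, -2.617, 0.0]
force: [-0.4, 2.0, -0.6]
opening: 22.0
```

Call:
{"op": "move_arm", "data": {
  "rows": [-0.0007, 0, 0, 0, 0, 0, 20, -0.0007, 0, 0, 0, 0, 0, 20, -0.0007, 0, 0, 0, 0, 0, 20]
}}

```text
time: 8.05
ee_pos: [637.6, 107.0, 119.6]
tcp_rot: [-1.738, -2.617, 0.0]
force: [-0.5, 1.5, -3.5]
opening: 22.0
```

Call:
{"op": "move_arm", "data": {
  "rows": [-0.0007, 0, 0.0002, 0, 0, 0, 20, -0.0013, 0, 0.0002, 0, 0, 0, 20, -0.0013, 0, 0.0002, 0, 0, 0, 20]
}}

```text
time: 8.35
ee_pos: [638.0, 106.1, 119.6]
tcp_rot: [-1.738, -2.617, 0.0]
force: [-1.3, 0.8, -1.4]
opening: 21.7
```

Call:
{"op": "move_arm", "data": {
  "rows": [-0.0007, 0, 0, 0, 0, 0, 20, -0.0013, 0, 0, 0, 0, 0, 20, -0.0013, 0, 0, 0, 0, 0, 20]
}}

```text
time: 8.65
ee_pos: [638.3, 105.4, 119.6]
tcp_rot: [-1.738, -2.617, 0.0]
force: [-2.7, 3.4, -1.4]
opening: 21.6
```

Call:
{"op": "move_arm", "data": {
  "rows": [-0.0004, 0, 0, 0, 0, 0, 20, -0.0007, 0, 0, 0, 0, 0, 20, -0.0007, 0, 0, 0, 0, 0, 20]
}}

```text
time: 8.95
ee_pos: [638.6, 104.7, 119.7]
tcp_rot: [-1.738, -2.617, 0.0]
force: [-2.7, 2.8, -1.2]
opening: 21.9
```

Call:
{"op": "move_arm", "data": {
  "rows": [-0.0004, 0.0001, 0, 0, 0, 0, 20, -0.0007, 0.0001, 0, 0, 0, 0, 20, -0.0007, 0.0001, 0, 0, 0, 0, 20]
}}

```text
time: 9.25
ee_pos: [638.9, 104.1, 119.6]
tcp_rot: [-1.739, -2.617, 0.001]
force: [-2.9, 0.6, -2.2]
opening: 21.5
```

Call:
{"op": "move_arm", "data": {
  "rows": [-0.001, -0.0003, 0, 0, 0, 0, 20, -0.002, -0.0003, 0, 0, 0, 0, 20, -0.003, -0.0003, 0, 0, 0, 0, 20, -0.004, -0.0003, 0, 0, 0, 0, 20, -0.004, -0.0003, 0, 0, 0, 0, 20]
}}

```text
time: 9.75
ee_pos: [640.1, 101.2, 119.7]
tcp_rot: [1.738, 2.616, 0.0]
force: [0.1, 0.1, -4.2]
opening: 21.8
```

```bash
python3 - <<'E'
from h import *
im,d=get_image("side")
a=cv2.resize(im[140:320,80:260,::-1],(600,600),interpolation=cv2.INTER_CUBIC)
cv2.imwrite("pics/s2.png",a);s=status.read_state();print(s["force"],s["ee_pos"],s["opening"])
o=np.load("side0.npz")["im"]
# foot shift: phase correlation of foot/post region
A=cv2.cvtColor(o,cv2.COLOR_RGB2GRAY).astype(np.float32);B=cv2.cvtColor(im,cv2.COLOR_RGB2GRAY).astype(np.float32)
w=slice(275,330),slice(118,170)
print(cv2.phaseCorrelate(A[w].copy(),B[w].copy(),cv2.createHanningWindow((52,55),cv2.CV_32F)))
E
```

```text
[ 0.8042269  -1.39373934 -5.39086806] [640.10658066 101.19771263 119.68177743] 21.665318896024836
((0.0567039121274604, 0.012935088048546817), 1.0558493452307618)
```

View pics/s2.png

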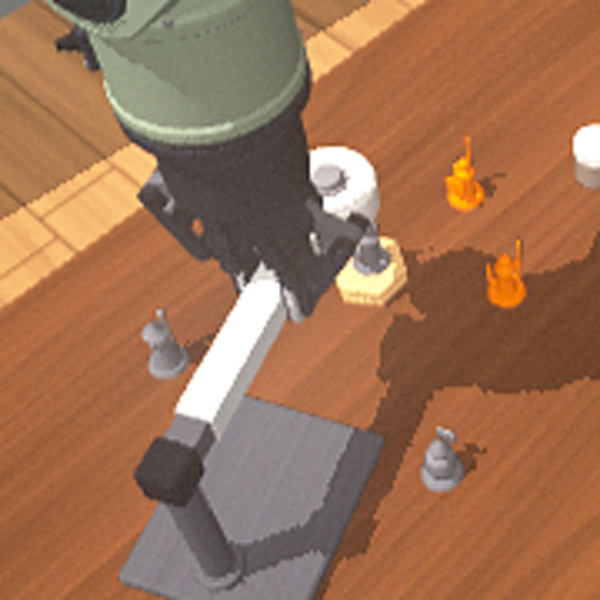

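The sleeve has slid (the dark tube by the post is longer) and the foot has not moved. I'll relieve z and carry on drawing.

Call:
{"op": "move_arm", "data": {
  "rows": [-0.001, 0, 0.0003, 0, 0, 0, 20, -0.003, 0, 0.0003, 0, 0, 0, 20, -0.005, 0, 0.0003, 0, 0, 0, 20, -0.007, 0, 0.0003, 0, 0, 0, 20, -0.009, 0, 0.0003, 0, 0, 0, 20, -0.011, 0, 0.0003, 0, 0, 0, 20, -0.013, 0, 0.0003, 0, 0, 0, 20, -0.013, 0, 0.0003, 0, 0, 0, 20]
}}

```text
time: 10.6
ee_pos: [644.0, 92.1, 119.6]
tcp_rot: [1.738, 2.616, 0.0]
force: [-0.5, -1.4, 2.5]
opening: 21.8
```

Call:
{"op": "move_arm", "data": {
  "rows": [-0.002, 0, -0.0001, 0, 0, 0, 20, -0.004, 0, -0.0001, 0, 0, 0, 20, -0.006, 0, -0.0001, 0, 0, 0, 20, -0.008, 0, -0.0001, 0, 0, 0, 20, -0.01, 0, -0.0001, 0, 0, 0, 20, -0.012, 0, -0.0001, 0, 0, 0, 20, -0.014, 0, -0.0001, 0, 0, 0, 20, -0.016, 0, -0.0001, 0, 0, 0, 20, -0.016, 0, -0.0001, 0, 0, 0, 20, -0.016, 0, -0.0001, 0, 0, 0, 20]
}}

```text
time: 11.6
ee_pos: [648.6, 81.1, 119.6]
tcp_rot: [1.738, 2.616, 0.0]
force: [2.0, -0.6, 2.9]
opening: 21.8
```

Call:
{"op": "move_arm", "data": {
  "rows": [-0.001, 0.0001, -0.0002, 0, 0, 0, 20, -0.003, 0.0001, -0.0002, 0, 0, 0, 20, -0.005, 0.0001, -0.0002, 0, 0, 0, 20, -0.006, 0.0001, -0.0002, 0, 0, 0, 20, -0.006, 0.0001, -0.0002, 0, 0, 0, 20, -0.006, 0.0001, -0.0002, 0, 0, 0, 20]
}}

```text
time: 12.2
ee_pos: [650.3, 77.1, 119.6]
tcp_rot: [1.738, 2.617, -0.0]
force: [2.8, 0.8, -1.4]
opening: 21.9
```

Call:
{"op": "move_arm", "data": {
  "rows": [-0.001, 0, 0, 0, 0, 0, 20, -0.0013, 0, 0, 0, 0, 0, 20, -0.0013, 0, 0, 0, 0, 0, 20]
}}

```text
time: 12.5
ee_pos: [650.5, 76.5, 119.7]
tcp_rot: [-1.738, -2.617, -0.0]
force: [2.9, 2.2, -0.9]
opening: 21.6
```

Call:
{"op": "move_arm", "data": {
  "rows": [-0.001, 0, 0, 0, 0, 0, 20, -0.0013, 0, 0, 0, 0, 0, 20, -0.0013, 0, 0, 0, 0, 0, 20]
}}

```text
time: 12.8
ee_pos: [650.9, 75.5, 119.7]
tcp_rot: [1.738, 2.617, -0.0]
force: [2.9, 2.1, -2.4]
opening: 21.9
```

Call:
{"op": "move_arm", "data": {
  "rows": [-0.0007, 0.0003, 0.0001, 0, 0, 0, 20, -0.0013, 0.0003, 0.0001, 0, 0, 0, 20, -0.0013, 0.0003, 0.0001, 0, 0, 0, 20]
}}

```text
time: 13.1
ee_pos: [651.4, 74.4, 119.6]
tcp_rot: [-1.739, -2.617, 0.001]
force: [-0.1, -0.7, 1.0]
opening: 21.7
```

Call:
{"op": "move_arm", "data": {
  "rows": [-0.0007, 0, 0, 0, 0, 0, 20, -0.0007, 0, 0, 0, 0, 0, 20, -0.0007, 0, 0, 0, 0, 0, 20]
}}

```text
time: 13.4
ee_pos: [651.6, 74.0, 119.6]
tcp_rot: [-1.739, -2.617, 0.001]
force: [-0.9, -0.2, 0.9]
opening: 21.3
```

Call:
{"op": "move_arm", "data": {
  "rows": [-0.0007, 0, 0, 0, 0, 0, 20, -0.0007, 0, 0, 0, 0, 0, 20, -0.0007, 0, 0, 0, 0, 0, 20]
}}

```text
time: 13.7
ee_pos: [651.8, 73.5, 119.6]
tcp_rot: [-1.739, -2.617, 0.001]
force: [-3.4, -1.8, 2.2]
opening: 21.6
```

Call:
{"op": "move_arm", "data": {
  "rows": [-0.0007, -0.0002, -0.0001, 0, 0, 0, 20, -0.0007, -0.0002, -0.0001, 0, 0, 0, 20, -0.0007, -0.0002, -0.0001, 0, 0, 0, 20]
}}

```text
time: 14.0
ee_pos: [651.9, 73.1, 119.6]
tcp_rot: [-1.738, -2.617, 0.0]
force: [-2.0, -0.4, 0.9]
opening: 21.5
```

Call:
{"op": "move_arm", "data": {
  "rows": [-0.0007, 0, 0, 0, 0, 0, 20, -0.0007, 0, 0, 0, 0, 0, 20, -0.0007, 0, 0, 0, 0, 0, 20]
}}

```text
time: 14.3
ee_pos: [652.2, 72.6, 119.6]
tcp_rot: [1.738, 2.617, -0.0]
force: [-1.6, -1.6, -1.2]
opening: 22.0
```

Call:
{"op": "move_arm", "data": {
  "rows": [-0.0007, 0, 0, 0, 0, 0, 20, -0.0007, 0, 0, 0, 0, 0, 20, -0.0007, 0, 0, 0, 0, 0, 20]
}}

```text
time: 14.6
ee_pos: [652.4, 72.1, 119.6]
tcp_rot: [1.738, 2.617, -0.0]
force: [-1.7, -1.8, -0.7]
opening: 22.2
```

Call:
{"op": "move_arm", "data": {
  "rows": [-0.0007, 0, 0, 0, 0, 0, 20, -0.0007, 0, 0, 0, 0, 0, 20, -0.0007, 0, 0, 0, 0, 0, 20]
}}

```text
time: 14.9
ee_pos: [652.6, 71.6, 119.7]
tcp_rot: [1.738, 2.617, -0.0]
force: [-2.0, -1.6, -2.1]
opening: 21.9
```

Call:
{"op": "move_arm", "data": {
  "rows": [-0.0005, 0, 0, 0, 0, 0, 20, -0.0005, 0, 0, 0, 0, 0, 20, -0.0005, 0, 0, 0, 0, 0, 20]
}}

```text
time: 15.2
ee_pos: [652.7, 71.4, 119.7]
tcp_rot: [-1.738, -2.617, 0.0]
force: [-2.3, -1.1, -2.2]
opening: 21.3
```

```bash
python3 - <<'E'
from h import *
im,d=get_image("top");s2,_=get_image("side")
np.savez("top1.npz",im=im,d=d)
a=cv2.resize(im[100:190,100:240,::-1],None,fx=5.7,fy=5.7,interpolation=cv2.INTER_CUBIC)
cv2.imwrite("pics/t3.png",a)
b=cv2.resize(s2[170:340,100:240,::-1],None,fx=3.5,fy=3.5);cv2.imwrite("pics/s3.png",b)
s=status.read_state();print(s["force"],s["ee_pos"])
E
```

```text
[-1.95116271 -2.12916388 -2.08079405] [652.70811658  71.38606808 119.65890038]
```

View pics/t3.png

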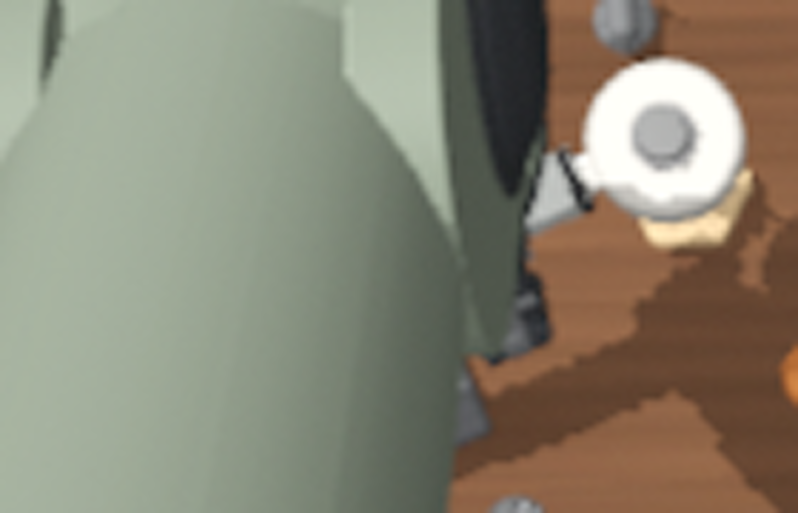

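The lamp moved about 40 mm, from crop (567,180) to (664,137), and the foot corner is still at (488,430). There is no stop yet, so I keep creeping.

Call:
{"op": "move_arm", "data": {
  "rows": [-0.0007, 0, 0, 0, 0, 0, 20, -0.0007, 0, 0, 0, 0, 0, 20, -0.0007, 0, 0, 0, 0, 0, 20]
}}

```text
time: 15.6
ee_pos: [653.0, 70.6, 119.7]
tcp_rot: [1.739, 2.616, -0.0]
force: [-0.7, -3.6, -3.5]
opening: 22.0
```

Call:
{"op": "move_arm", "data": {
  "rows": [-0.0007, -0.0001, 0, 0, 0, 0, 20, -0.0007, -0.0001, 0, 0, 0, 0, 20, -0.0007, -0.0001, 0, 0, 0, 0, 20]
}}

```text
time: 15.9
ee_pos: [653.2, 70.2, 119.7]
tcp_rot: [1.738, 2.617, -0.0]
force: [-0.1, -3.5, -5.0]
opening: 21.8
```

The −y force on the tool fits the round nose entering the hole and pushing the sleeve along. I'll continue and relieve z.

Call:
{"op": "move_arm", "data": {
  "rows": [-0.0007, 0, 0.0003, 0, 0, 0, 20, -0.0007, 0, 0.0003, 0, 0, 0, 20, -0.0007, 0, 0.0003, 0, 0, 0, 20]
}}

```text
time: 16.2
ee_pos: [653.3, 70.0, 119.7]
tcp_rot: [1.738, 2.617, 0.0]
force: [-3.2, -2.7, 1.2]
opening: 21.7
```

Call:
{"op": "move_arm", "data": {
  "rows": [-0.0005, 0, 0, 0, 0, 0, 20, -0.0005, 0, 0, 0, 0, 0, 20, -0.0005, 0, 0, 0, 0, 0, 20]
}}

```text
time: 16.5
ee_pos: [653.4, 69.8, 119.6]
tcp_rot: [-1.738, -2.617, -0.0]
force: [-4.5, -0.8, 3.5]
opening: 21.8
```

Call:
{"op": "move_arm", "data": {
  "rows": [-0.0004, -0.0003, -0.0002, 0, 0, 0, 20, -0.0004, -0.0003, -0.0002, 0, 0, 0, 20, -0.0004, -0.0003, -0.0002, 0, 0, 0, 20]
}}

```text
time: 16.8
ee_pos: [653.5, 69.5, 119.6]
tcp_rot: [1.738, 2.617, 0.001]
force: [-1.5, -0.1, -0.1]
opening: 21.4
```

Call:
{"op": "move_arm", "data": {
  "rows": [-0.0004, 0, 0, 0, 0, 0, 20, -0.0004, 0, 0, 0, 0, 0, 20, -0.0004, 0, 0, 0, 0, 0, 20]
}}

```text
time: 17.1
ee_pos: [653.6, 69.1, 119.6]
tcp_rot: [1.738, 2.617, 0.001]
force: [-0.1, 1.5, -1.2]
opening: 21.8
```

Call:
{"op": "move_arm", "data": {
  "rows": [-0.0004, 0, 0, 0, 0, 0, 20, -0.0004, 0, 0, 0, 0, 0, 20, -0.0004, 0, 0, 0, 0, 0, 20]
}}

```text
time: 17.4
ee_pos: [653.8, 68.8, 119.7]
tcp_rot: [1.738, 2.617, 0.001]
force: [2.0, 1.8, -1.9]
opening: 21.7
```

Call:
{"op": "move_arm", "data": {
  "rows": [-0.0002, 0, 0, 0, 0, 0, 20, -0.0002, 0, 0, 0, 0, 0, 20, -0.0002, 0, 0, 0, 0, 0, 20]
}}

```text
time: 17.7
ee_pos: [653.7, 68.6, 119.6]
tcp_rot: [1.738, 2.617, 0.0]
force: [2.9, 2.3, -2.1]
opening: 21.9
```

Call:
{"op": "move_arm", "data": {
  "rows": [-0.0004, 0.0002, 0.0001, 0, 0, 0, 20, -0.0004, 0.0002, 0.0001, 0, 0, 0, 20, -0.0004, 0.0002, 0.0001, 0, 0, 0, 20]
}}

```text
time: 18.0
ee_pos: [653.9, 68.2, 119.7]
tcp_rot: [1.738, 2.617, -0.0]
force: [1.5, 1.6, 0.2]
opening: 21.7
```

Call:
{"op": "move_arm", "data": {
  "rows": [-0.0004, 0, 0, 0, 0, 0, 20, -0.0004, 0, 0, 0, 0, 0, 20, -0.0004, 0, 0, 0, 0, 0, 20]
}}

```text
time: 18.3
ee_pos: [654.0, 68.0, 119.6]
tcp_rot: [1.738, 2.617, -0.0]
force: [1.9, 0.6, 3.0]
opening: 21.7
```

```bash
cat > chk.py <<'E'
from h import *
import sys
t,_=get_image("top");s,_=get_image("side")
A=np.load("side0.npz")["im"]
g=lambda i:cv2.cvtColor(i,cv2.COLOR_RGB2GRAY).astype(np.float32)
for w in((275,330,118,170),(285,325,150,190)):
    w=slice(w[0],w[1]),slice(w[2],w[3]);a=g(A)[w].copy();b=g(s)[w].copy()
    print("foot px",np.round(cv2.phaseCorrelate(a,b,cv2.createHanningWindow(a.shape[::-1],cv2.CV_32F)),3))
# switch cap in top: grey inside lamp
v,u=np.nonzero((g(t)>150)&(g(t)<195)&((t.max(2)-t.min(2)).astype(int)<8)&(np.mgrid[:384,:512][1]>185)&(np.mgrid[:384,:512][1]<240)&(np.mgrid[:384,:512][0]<145)&(np.mgrid[:384,:512][0]>110))
def cap(im):
    y,x=np.mgrid[:384,:512];G=g(im)
    m=((G>225)&(np.ptp(im,axis=2)<12)&(x>180)&(x<250)&(y>100)&(y<150)).astype(np.uint8)
    n,l,st,c=cv2.connectedComponentsWithStats(m);i=1+st[1:,4].argmax()
    cs,_=cv2.findContours((l==i).astype(np.uint8),cv2.RETR_CCOMP,cv2.CHAIN_APPROX_NONE)
    hol=[k for k in cs if 15<cv2.contourArea(k)<150 and len(k)>8]
    k=min(hol,key=cv2.contourArea);M=cv2.moments(k);return M["m10"]/M["m00"],M["m01"]/M["m00"],cv2.contourArea(k)
e=np.array([-.388,.9217])
P=[]
for im in(np.load("top0.npz")["im"],np.load("top1.npz")["im"],t):
    c=cap(im);p=ray("top",c[0],c[1],157);P.append(p);print("cap",np.round(c,2),p.round(1))
print("travel",-(P[1]-P[0])[:2]@e,-(P[2]-P[0])[:2]@e)
st=status.read_state();print(st["time"],st["force"],st["ee_pos"])
cv2.imwrite("pics/st.png",cv2.resize(s[140:320,80:260,::-1],(600,600),interpolation=cv2.INTER_CUBIC))
cv2.imwrite("pics/tt.png",cv2.resize(t[100:190,100:240,::-1],None,fx=5.7,fy=5.7,interpolation=cv2.INTER_CUBIC))
E
python3 chk.py
```

```text
Traceback (most recent call last):
  File "chk.py", line 8, in <module>
    print("foot px",np.round(cv2.phaseCorrelate(a,b,cv2.createHanningWindow(a.shape[::-1],cv2.CV_32F)),3))
                    ~~~~~~~~^^^^^^^^^^^^^^^^^^^^^^^^^^^^^^^^^^^^^^^^^^^^^^^^^^^^^^^^^^^^^^^^^^^^^^^^^^^^^
ValueError: setting an array element with a sequence. The requested array has an inhomogeneous shape after 1 dimensions. The detected shape was (2,) + inhomogeneous part.
```

```bash
cat > chk.py <<'E'
from h import *
t,_=get_image("top");s,_=get_image("side")
np.savez("last.npz",t=t,s=s)
A=np.load("side0.npz")["im"];T0=np.load("top0.npz")["im"]
g=lambda i:cv2.cvtColor(i,cv2.COLOR_RGB2GRAY).astype(np.float32)
for w in((275,330,118,170),(285,325,150,190)):
    w=slice(w[0],w[1]),slice(w[2],w[3]);a=g(A)[w].copy();b=g(s)[w].copy()
    print("foot px",cv2.phaseCorrelate(a,b,cv2.createHanningWindow(a.shape[::-1],cv2.CV_32F)))
def cap(im):   # grey cap: weighted centroid of darkness within white disc
    y,x=np.mgrid[:384,:512];w=((g(im)>225)&(x>185)&(x<250)&(y>100)&(y<145)).astype(np.uint8)
    w=cv2.morphologyEx(w,cv2.MORPH_OPEN,np.ones((2,2)))
    f=cv2.convexHull(np.argwhere(w)[:,::-1].astype(np.int32));h=cv2.fillConvexPoly(np.zeros_like(w),f,1)
    h=cv2.erode(h,np.ones((3,3)),iterations=4)
    d=np.clip(230-g(im),0,None)*h*(g(im)>130)
    return (d*x).sum()/d.sum(),(d*y).sum()/d.sum()
e=np.array([-.388,.9217]);P=[]
for im in(T0,np.load("top1.npz")["im"],t):
    c=cap(im);p=ray("top",*c,157);P.append(p);print("cap",np.round(c,2),p.round(1),"travel",-(p-P[0])[:2]@e)
st=status.read_state();print(st["time"],st["force"],st["ee_pos"])
cv2.imwrite("pics/st.png",cv2.resize(s[140:320,80:260,::-1],(600,600),interpolation=cv2.INTER_CUBIC))
cv2.imwrite("pics/tt.png",cv2.resize(t[100:190,100:240,::-1],None,fx=5.7,fy=5.7,interpolation=cv2.INTER_CUBIC))
E
python3 chk.py
```

```text
foot px ((-0.03425199340111007, -0.053433989134397564), 1.0344107933250475)
foot px ((-0.08826041368000759, -0.01583367198720964), 1.0493644458055496)
cap [206.01 131.55] [663.3  21.5 157. ] travel 0.0
cap [216.86 125.46] [676.4  -1.8 157. ] travel 26.58141928139925
cap [217.9 123.6] [680.4  -4.1 157. ] travel 30.21706032783104
18.5 [-0.76298164  0.9986149   2.36893925] [653.99591818  67.97843618 119.61319987]
```

View pics/tt.png

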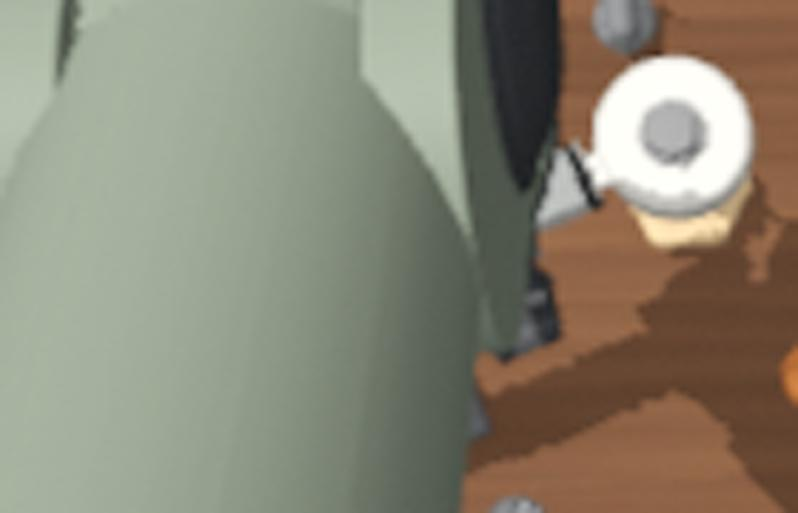

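The sleeve follows the tool (4 mm since the last view) and the foot hasn't shifted (<0.1 px), so the hole isn't reached yet. Continuing.

Call:
{"op": "move_arm", "data": {
  "rows": [-0.0005, 0, -0.0001, 0, 0, 0, 20, -0.0005, 0, -0.0001, 0, 0, 0, 20, -0.0005, 0, -0.0001, 0, 0, 0, 20]
}}

```text
time: 18.8
ee_pos: [654.1, 67.8, 119.6]
tcp_rot: [-1.738, -2.617, 0.0]
force: [-0.4, 2.6, 2.4]
opening: 21.6
```

Call:
{"op": "move_arm", "data": {
  "rows": [-0.0005, 0, -0.0001, 0, 0, 0, 20, -0.0005, 0, -0.0001, 0, 0, 0, 20, -0.0005, 0, -0.0001, 0, 0, 0, 20]
}}

```text
time: 19.1
ee_pos: [654.2, 67.6, 119.6]
tcp_rot: [-1.738, -2.617, -0.0]
force: [-1.1, 3.1, 1.6]
opening: 21.7
```

Call:
{"op": "move_arm", "data": {
  "rows": [-0.0005, 0, 0, 0, 0, 0, 20, -0.0005, 0, 0, 0, 0, 0, 20, -0.0005, 0, 0, 0, 0, 0, 20]
}}

```text
time: 19.4
ee_pos: [654.3, 67.4, 119.6]
tcp_rot: [-1.738, -2.617, -0.0]
force: [-2.4, 4.7, 1.5]
opening: 21.9
```

The force along the arm climbs 2.5 → 3.3 → 5.3 N and motion stalls, which is the firm stop. I'll relax the pull and open.

Call:
{"op": "move_arm", "data": {
  "rows": [0.0006, 0, 0, 0, 0, 0, 20, 0.0006, 0, 0, 0, 0, 0, 20, 0.0006, 0, 0, 0, 0, 0, 20]
}}

```text
time: 19.7
ee_pos: [654.2, 67.5, 119.6]
tcp_rot: [-1.738, -2.617, 0.0]
force: [-0.6, 4.8, 0.6]
opening: 21.7
```

Call:
{"op": "move_arm", "data": {
  "rows": [0, 0, 0, 0, 0, 0, 23, 0, 0, 0, 0, 0, 0, 25, 0, 0, 0, 0, 0, 0, 32, 0, 0, 0, 0, 0, 0, 44, 0, 0, 0, 0, 0, 0, 44, 0, 0, 0, 0, 0, 0, 44]
}}

```text
time: 20.3
ee_pos: [654.3, 67.4, 119.7]
tcp_rot: [1.738, 2.617, -0.0]
force: [1.1, -0.5, -0.3]
opening: 43.9
```

Call:
{"op": "move_arm", "data": {
  "rows": [0, 0, -0.03, 0, 0, 0, 44, 0, 0, -0.08, 0, 0, 0, 44, 0, 0, -0.13, 0, 0, 0, 44, 0.05, -0.05, -0.16, 0, 0, 0, 20, 0.1, -0.1, -0.16, 0, 0, 0, 0, 0.1, -0.16, -0.16, 0, 0, 0, 0, 0.1, -0.2, -0.16, 0, 0, 0, 0, 0.1, -0.2, -0.16, 0, 0, 0, 0, 0.1, -0.2, -0.16, 0, 0, 0, 0]
}}

```text
time: 21.2
ee_pos: [487.1, 78.5, 240.3]
tcp_rot: [1.738, 2.616, 0.002]
force: [0.7, -0.0, 0.6]
opening: 0.1
```

```bash
python3 chk.py
```

```text
foot px ((0.07112176369251699, -0.0943074467213556), 1.0803120686684127)
foot px ((-0.11598433114561857, -0.0586395964644133), 1.0570665687322616)
cap [206.01 131.55] [663.3  21.5 157. ] travel 0.0
cap [216.86 125.46] [676.4  -1.8 157. ] travel 26.58141928139925
cap [214.8  127.78] [671.4   2.6 157. ] travel 20.561104960134095
21.3 [-0.30145154 -0.57066383 -0.34606158] [487.73823782  78.74042826 239.80151186]
```

View pics/tt.png

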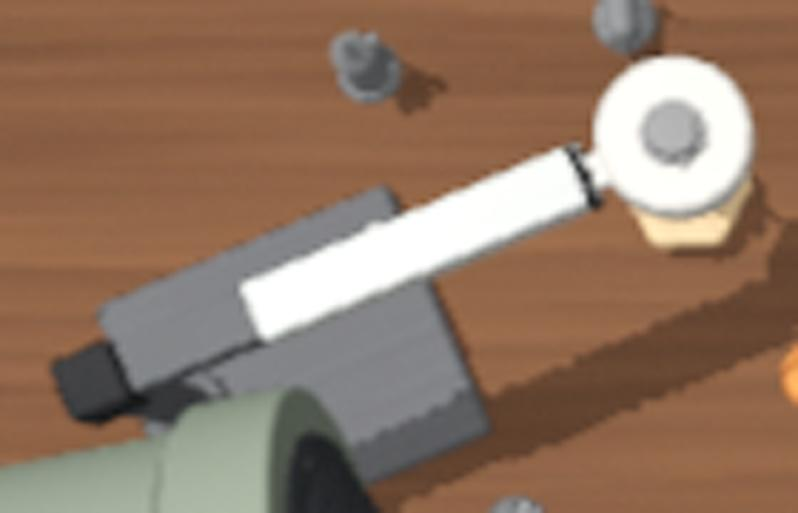

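The button bump is visible again at (375,225), now in the next hole, and the foot is unmoved. The switch cap is at crop (674,131). Computing the target.

```bash
python3 - <<'E'
from h import *
t=np.load("last.npz")["t"];G=cv2.cvtColor(t,cv2.COLOR_RGB2GRAY)
u,v=(674.5/5.7-.5+100),(131.5/5.7-.5+100);p=ray("top",u,v,157);print(p)
big=cv2.resize(G[100:160,180:250],None,fx=8,fy=8,interpolation=cv2.INTER_CUBIC)
print(cv2.HoughCircles(big,cv2.HOUGH_GRADIENT,1,50,param1=100,param2=15,minRadius=28,maxRadius=50))
c=cv2.HoughCircles(big,cv2.HOUGH_GRADIENT,1,50,param1=100,param2=15,minRadius=28,maxRadius=50)
if c is not None:
  for a in c[0][:3]:
    q=ray("top",(a[0]+.5)/8-.5+180,(a[1]+.5)/8-.5+100,157);print(q)
s=status.read_state();e=np.array([-.388,.9217]);x=np.array([.9217,.388])
for T in([681.8,1.0],p[:2]):
  d=np.array(T[:2])-s["ee_pos"][:2];print(T,"dx,dy norm",d@e/750,d@x/750,s["ee_pos"])
E
```

```text
[682.64670238  -3.9349606  157.        ]
[[[352.5 303.5  36.6]]]
[650.30715772 -16.24767474 157.        ]
[681.8, 1.0] dx,dy norm -0.19593242193864296 0.19827125337942497 [487.73823782  78.74042826 239.80151186]
[682.64670238  -3.9349606 ] dx,dy norm -0.20243518688166987 0.19675877454718507 [487.73823782  78.74042826 239.80151186]
```

Call:
{"op": "move_arm", "data": {
  "rows": [-0.05, 0.05, 0, 0, 0, 0, 0, -0.1, 0.1, 0, 0, 0, 0, 0, -0.15, 0.15, 0, 0, 0, 0, 0, -0.201, 0.197, 0, 0, 0, 0, 0, -0.201, 0.197, 0.03, 0, 0, 0, 0, -0.201, 0.197, 0.06, 0, 0, 0, 0, -0.201, 0.197, 0.09, 0, 0, 0, 0, -0.201, 0.197, 0.09, 0, 0, 0, 0, -0.201, 0.197, 0.09, 0, 0, 0, 0, -0.201, 0.197, 0.09, 0, 0, 0, 0]
}}

```text
time: 22.3
ee_pos: [682.4, -3.3, 173.4]
tcp_rot: [1.737, 2.616, 0.001]
force: [0.6, 0.7, 0.7]
opening: -0.2
```

```bash
python3 - <<'E'
from h import *
s,_=get_image("side")
cv2.imwrite("pics/st2.png",cv2.resize(s[150:270,130:250,::-1],(600,600),interpolation=cv2.INTER_CUBIC))
st=status.read_state();print(st["time"],st["force"],st["ee_pos"],st["opening"])
for z in(157,):print(proj("side",[682.7,-3,z]),proj("side",st["ee_pos"]))
E
```

```text
22.35 [-0.17792989  0.48006524  0.37185393] [682.27425538  -3.23079064 173.51511179] -0.12462679290533091
[184.7397975  179.34944819] [183.90711236 174.14832013]
```

View pics/st2.png

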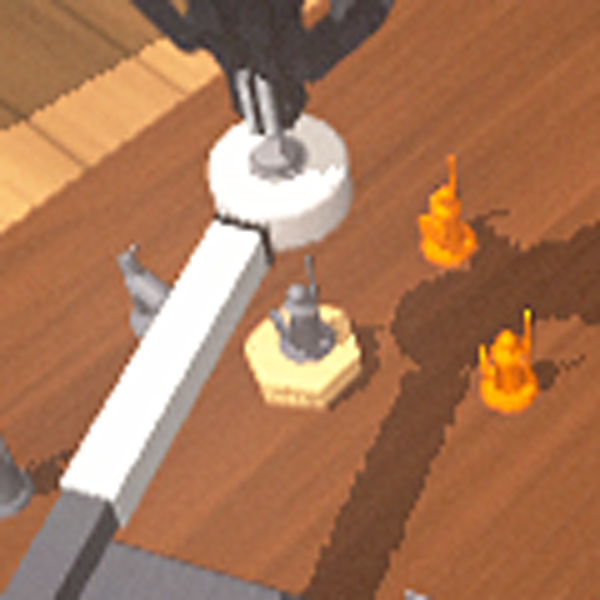

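Side view: the shut fingertips at (265,125) hang just over the cap at (277,155). The cap is at pixel (185.4,181) against a predicted (184.7,179.3), which agrees. Pressing in small steps.

Call:
{"op": "move_arm", "data": {
  "rows": [0, 0, 0.01, 0, 0, 0, 0, 0, 0, 0.019, 0, 0, 0, 0, 0, 0, 0.0205, 0, 0, 0, 0, 0, 0, 0.0205, 0, 0, 0, 0, 0, 0, 0.0205, 0, 0, 0, 0]
}}

```text
time: 22.85
ee_pos: [681.5, -3.2, 156.9]
tcp_rot: [-1.738, -2.617, 0.0]
force: [-0.8, 0.6, 1.6]
opening: 0.1
```

Call:
{"op": "move_arm", "data": {
  "rows": [0, 0, 0.001, 0, 0, 0, 0, 0, 0, 0.002, 0, 0, 0, 0, 0, 0, 0.002, 0, 0, 0, 0]
}}

```text
time: 23.15
ee_pos: [681.6, -3.3, 155.4]
tcp_rot: [1.738, 2.617, 0.0]
force: [-0.3, 0.8, 2.2]
opening: 0.2
```

Call:
{"op": "move_arm", "data": {
  "rows": [0, 0, 0.0007, 0, 0, 0, 0, 0, 0, 0.0013, 0, 0, 0, 0, 0, 0, 0.0013, 0, 0, 0, 0]
}}

```text
time: 23.45
ee_pos: [681.6, -3.3, 154.4]
tcp_rot: [1.738, 2.617, 0.0]
force: [-0.5, 0.4, 3.2]
opening: 0.2
```

Call:
{"op": "move_arm", "data": {
  "rows": [0, 0, 0.0005, 0, 0, 0, 0, 0, 0, 0.0005, 0, 0, 0, 0, 0, 0, 0.0005, 0, 0, 0, 0]
}}

```text
time: 23.75
ee_pos: [681.6, -3.3, 154.1]
tcp_rot: [1.738, 2.617, 0.0]
force: [-0.1, 0.3, 4.1]
opening: 0.6
```

Call:
{"op": "move_arm", "data": {
  "rows": [0, 0, 0.0003, 0, 0, 0, 0, 0, 0, 0.0003, 0, 0, 0, 0, 0, 0, 0.0003, 0, 0, 0, 0]
}}

```text
time: 24.05
ee_pos: [681.7, -3.3, 154.0]
tcp_rot: [1.738, 2.617, 0.0]
force: [-0.4, 0.6, 6.1]
opening: 0.2
```

Call:
{"op": "move_arm", "data": {
  "rows": [0, 0, 0.0002, 0, 0, 0, 0, 0, 0, 0.0002, 0, 0, 0, 0, 0, 0, 0.0002, 0, 0, 0, 0]
}}

```text
time: 24.35
ee_pos: [681.7, -3.4, 153.9]
tcp_rot: [1.738, 2.617, 0.0]
force: [-2.9, -0.3, 7.2]
opening: -0.3
```

It has bottomed: the force rose to 6–7 N with no further travel at z≈154. I'll lift off and step away.

Call:
{"op": "move_arm", "data": {
  "rows": [0, 0, -0.005, 0, 0, 0, 0, 0, 0, -0.03, 0, 0, 0, 0, 0, 0, -0.08, 0, 0, 0, 0, 0, 0, -0.12, 0, 0, 0, 0, 0.05, -0.05, -0.12, 0, 0, 0, 0, 0.1, -0.1, -0.12, 0, 0, 0, 0, 0.1, -0.15, -0.12, 0, 0, 0, 0, 0.1, -0.2, -0.12, 0, 0, 0, 0, 0.1, -0.2, -0.12, 0, 0, 0, 0, 0.1, -0.2, -0.12, 0, 0, 0, 0]
}}

```text
time: 25.35
ee_pos: [514.2, 7.7, 244.2]
tcp_rot: [1.738, 2.616, 0.001]
force: [0.3, 1.5, -0.0]
opening: 0.0
```

```bash
python3 chk.py; python3 - <<'E'
import cv2,numpy as np
f=np.load("last.npz");t=cv2.resize(f["t"][90:210,90:300,::-1],None,fx=3.7,fy=3.7,interpolation=cv2.INTER_CUBIC)
s=cv2.resize(f["s"][170:340,90:300,::-1],(190,154));t[-154:,-190:]=s
cv2.imwrite("pics/end.png",t)
E
```

```text
foot px ((0.02463171312615131, -0.052079259579670634), 1.0292033007115493)
foot px ((-0.11441319074229739, 0.09471831957577237), 0.9672539180517197)
cap [206.01 131.55] [663.3  21.5 157. ] travel 0.0
cap [216.86 125.46] [676.4  -1.8 157. ] travel 26.58141928139925
cap [214.96 126.7 ] [673.7   2.3 157. ] travel 21.776463683321094
25.45 [ 0.01885796  0.27295872 -0.2278323 ] [514.90144216   8.04454994 243.64728393]
```

View pics/end.png

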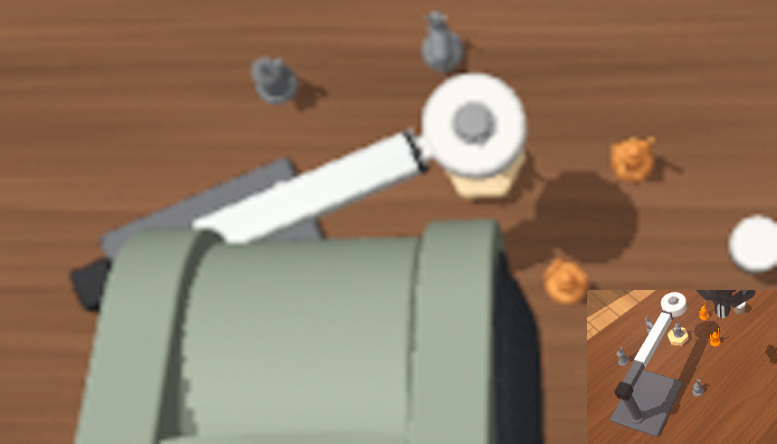

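The lamp is drawn out over the tiles at (474,122), the button bump shows at about (285,180), everything else stands where it was, and the robot is clear. Handing in.

```bash
python3 -c "
from plant import bot
print(bot.hand_in())"
```

```text
the job is handed in; nothing more can be done
None
```

The lamp is drawn out over the spearman, its button is through the next hole, and I pressed the switch right down. I handed the job in at about 25.5 s of the 48 s.

- **Drawing out:** I gripped the button and sleeve at 20 N and drew the lamp out about 44 mm. There the pull rose to about 5 N and motion stopped. After I let go, the top view showed the button standing out again beside the sleeve.
- **Switch:** I pressed it with the fingers shut, from z = 157 to 154 mm. Resistance rose steadily to about 4 N and then jumped to 6–7 N with no more travel, which I take as the bottom. Then I lifted clear.
- **Last checks:** The foot of the stand had not shifted beyond image noise (about 0.15 px in the side camera). The miniatures look to be where they were, and the robot touched nothing, with its force reading near zero.

**What disagreed or was not confirmed:**
- My automatic measure of lamp travel from the grey cap was contaminated by the tiles and gave wrong values (21–30 mm). I relied on the tool's own travel and the lamp's position in the pictures instead.
- Side loads while gripping briefly reached about 6 N on first touch and 3–5 N during the pull.
- The peak press on the lamp was about 7 N, near the 8 N that could tip the stand. It did not tip.
- Nothing in the pictures shows directly whether the lamp is lit.

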